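# Start the dust extractor under its push-latch flap

## Task

Start the stone shop's dust extractor at its control box on the carving bench: press down on the free edge of the closed flap so that it pops open, push the round start button inside fully in, then push the flap shut again and press it down until it latches and stays closed by itself. Use only the fingertips or the outside of the fingers; nothing is to be picked up, and the hammer, the chisel and the mallet must be left where they are.

Things in the scene. Friction and masses are not known exactly. Their poses are not given: they have to be found in the camera images.
- ctrl_box: Grey steel control box fixed to the bench, 150 (its x) x 130 (y) x 85 mm high to its rim. Origin under its centre, on the bench; z up. A grey flap is its whole top, hinged at the +x edge, which is to the robot's left; the free edge, -x, is to the right. Box frame, mm: hinge axis along y at x 74, z 88; closed flap's outer face at z 102, x -80 to 78, y -71 to 71; button at x -12, y 0, top z 84.
- flap (a joint): Flap angle, rad: 0 latched shut, 1.4 fully open (nearly upright, edge 240 mm above the bench), -0.055 hard stop when pressed in. Push-push latch: pressed in past -0.043 (6 mm at flap_press, 1 to 4 N) and let go, a latched flap springs up to 1.4 in 0.5 s, following the finger; an open flap pushed down (spring 0.2 to 0.3 N m) past -0.043 and let go latches at 0. Pressed less, it does not change.
- flap_press (a point): Press spot on the flap's outer face, on a dark strip, midway along the free edge and 24 mm in from it, 130 mm from the hinge axis. Moves with the flap and has its frame: x from free edge to hinge, y along the hinge, z out of the outer face.
- flap_hinge (a point): Middle of the hinge axis, 88 mm above the bench; same frame as flap_press. The flap's plate lies 8 to 14 mm outside (above, when shut) this axis and reaches 154 mm from it. A 20 mm skirt runs along its free edge and sides, on the inner side.
- start (a joint): Travel of the start button, m: 0 = out, 0.006 = fully in. Spring return; fully in takes about 5 N. It is pushed straight down.
- start_top (a point): Centre of the top of the round black start button, 36 mm across, on its 52 mm round steel base inside the box; reachable only while the flap is open.
- hammer_mid (a point): Club hammer lying on the bench (bystander): 240 mm long along its x, head 45 x 105 x 45 mm at the +x end; this point is on its handle's axis at mid length.
- chisel_mid (a point): Steel stone chisel lying on the bench (bystander): 195 mm long along its x, 30 mm wide at the blade; this point is at mid length.
- mallet_mid (a point): Round wooden carving mallet standing on its head (bystander): 92 mm across, 195 mm high; this point is on its axis, 50 mm above the bench.
There are look-alikes about, which are no part of the job. Several things have the shape of the ctrl_box; the one meant has the colours described above.

How it is judged:
On the way, in this order (a step that is already met when the one before it is completed fails the run):
1. the flap, pressed in and let go, has popped open (value of joint flap above 1.1 rad), for 0.1 s.
2. the start button is pushed in while the flap is open (value of joint start above 0.0045 m and value of joint flap above 0.8 rad), for 0.05 s.
3. the flap is pushed shut (value of joint flap below 0.03 rad), for 0.1 s.
At the end, for the whole second after the job is handed in: The flap is latched shut by itself (joint within 0.03 rad of closed, at rest), the start button is out again after having been pushed in at least 4.5 mm, and hammer, chisel and mallet are within 30 mm of where they began (value of joint flap between -0.03 and 0.03 rad and velocity of joint flap below 0.05 rad/s and value of joint start below 0.002 m and not (distance of any of hammer_mid, chisel_mid, mallet_mid from where it was at the start of the episode above 0.03 m)); the robot touches nothing.
It fails at once if the club hammer is moved or lifted by more than 30 mm (distance of hammer_mid from where it was at the start of the episode above 0.03 m).
It fails at once if the chisel is moved or lifted by more than 30 mm (distance of chisel_mid from where it was at the start of the episode above 0.03 m).
It fails at once if the mallet is moved or lifted by more than 30 mm (distance of mallet_mid from where it was at the start of the episode above 0.03 m).
It also fails if it takes over 58 s, if anything falls off the work surface, if the arm or the gripper's body presses on something with over 40 N, if the wrist force passes 120 N, or if a joint passes its speed limit or range.

## Robot

A 6-joint arm with a two-finger parallel gripper is mounted at the origin on the work surface. World frame = base frame: x ahead of the robot, y to its left, z up, the work surface at z = 0. Lengths are in m, angles in rad, forces in N, time in s.
With the tool pointing down it reaches from about 0.3 to 0.875 m from the base axis. Payload 6.4 kg.
Tool frame: the origin (TCP) lies at the very end of the fingers, on their centre line; the grasp point (between the pads) lies tcp_to_grasp behind it (tcp_to_grasp is the distance from the TCP to the grasp point, in m); z points along the fingers, y is the direction in which the jaws open and shut (so a half turn about z gives the same grasp; the last joint's range is limited). The gripper opens to 85 mm and grips with 20 to 120 N. Pads are 22 mm wide; open, the fingers measure 114 mm over their backs; the gripper's body (76 mm by 85 mm) begins 54 mm behind the grasp point. The pads swing forward as they close: fully open they stand 13 mm farther back than shut.
Start: joints at [-1.547, 0.181, 1.607, -0, 1.354, -0.206], TCP at [0.131, -0.56, 0.231] pointing down, gripper open.
Joint ranges: [-2.99, 2.99], [-0.89, 2.07], [0.3, 2.58], [-1.14, 4.28], [0, 2.63], [-3.12, 3.12]. Speed limits (rad/s): [2.57, 2.57, 3.01, 3.14, 3.14, 3.14].

## Interface

Orientations are given as a unit quaternion [w, x, y, z].
In Python, from bench import get_obs, camera, hand_in, tcp_to_grasp gives the robot as it stands.
- The arm moves only by the shell command python3 -m inch 'ROWS' [OPENING]. ROWS is JSON, a list of rows, each an object with "delta_pos": the shift along the tool's x, y, z in cm, a list of three; "rotation": the turn, a rotation vector about the tool's x, y, z in rad, a list of three. In form: [{"delta_pos": [x, y, z], "rotation": [rx, ry, rz]}, ...]. A call has 1 to 10 rows; each row shifts and turns the commanded pose from where the row before left it, along the tool's axes as they then stand; what a row does not reach is not made up. A row lasts 1/10 s, in which the tool goes at most 50 mm and 8.59 degrees, less where a joint would pass 70% of its speed; a pose out of reach is approached as far as the arm can. A call is refused whole if a number of a shift passes 5 or a number of a turn 0.15, either way. A call with a gripper value outside its range is refused whole. OPENING is the finger opening in cm, from 0 to 8.54, set as the call begins (- or left out, the last holds). The fingers move at their own pace and stop on an object; the grip force is fixed at half the most. Time passes only in rows, so rows that do not move let the fingers close. It gives the time, the measured TCP pose, the force and the opening at its end, in the units of the state.
- get_obs(): the state, without advancing time (a new reading comes with each control period).
- camera(name): name is "scene" or "top"; returns a dict with "color" (480x640x3 uint8, red, green, blue), "vfov" (degrees; the focal length in pixels is half the picture's height over the tangent of half this angle, whatever the lens; pixels are square), "cx", "cy" (the principal point, pixels), "eye" and "orientation" of the camera in the world. Camera axes: x right, y down, z forward; pixel columns grow to the right and rows downward; lengths in m; the calibration is good to about 2 mm. A picture is of the moment at which its call begins. There is no depth.
- hand_in(): hands the job in, once; it reports no verdict.
The state is a dict: "time_s": time; "q": joint angles; "dq": joint speeds; "joint_efforts": joint torques, N m; "eef_pos": TCP position; "eef_rot": TCP orientation; "wrist_force": force on the tool from outside, world axes, zero at the start; "torque": the same for the moment, N m; "opening": opening from 0.0 (shut) to 1.0 (fully open).
Only numpy, scipy, OpenCV 4.12 (cv2) and the standard library are available. Lean on these libraries where they do the work, as an engineer would, in place of code of your own. Each camera call takes 0.05 s, during which the arm holds its last target.

## Working session

There is one attempt and no reset: what is moved stays moved. The work goes in short steps, Python scripts to look and compute and a shell command to move; the robot and the scene stay as the last step left them, time stands still between calls to the robot, and variables do not carry over. Pictures are saved under pics/ and viewed, and the job is handed in when it is done.

```bash
mkdir -p pics; ls
python3 - <<'E'
from bench import *
import cv2,numpy as np,json
print(get_obs(),tcp_to_grasp)
for n in("scene","top"):
    c=camera(n); cv2.imwrite(f"pics/{n}0.png",c["color"][:,:,::-1]); print(n,{k:v for k,v in c.items() if k!="color"})
E
```

```text
pics
{'time_s': 0.0, 'q': array([-1.54732071e+00,  1.81549489e-01,  1.60803252e+00, -2.67288104e-05,
        1.35376603e+00, -2.06320097e-01]), 'dq': array([-0.00121669,  0.0008847 , -0.00078508,  0.00051956, -0.00064141,
       -0.00119743]), 'joint_efforts': array([ 6.37211269e-04, -4.44868577e+01, -3.51333046e+01, -2.04191241e-05,
        9.05719469e-03, -3.29674293e-06]), 'eef_pos': array([ 0.13095687, -0.5593169 ,  0.23036754]), 'eef_rot': array([-8.75219008e-04,  9.93405786e-01,  1.14648047e-01,  6.71350679e-05]), 'wrist_force': array([0.26893811, 0.52875368, 0.53575408]), 'torque': array([ 0.02105619, -0.01396177,  0.00520067]), 'opening': 1.0039306118715872} 0.0187
scene {'vfov': 50.28880026722741, 'cx': 317.2611204855199, 'cy': 230.46375754553105, 'eye': array([ 1.17021883, -0.50298994,  0.64996587]), 'orientation': array([-0.4074484 ,  0.80481531,  0.38321612, -0.19850322])}
top {'vfov': 48.31473198420835, 'cx': 321.2818990049251, 'cy': 249.37525426466092, 'eye': array([ 0.39421172, -0.03173307,  1.22912592]), 'orientation': array([-0.04440251,  0.71246977, -0.69867235,  0.0476676 ])}
```

View pics/scene0.png

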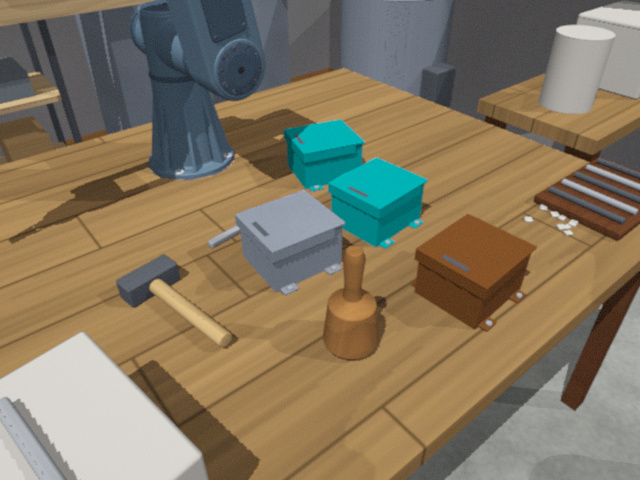

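View pics/top0.png

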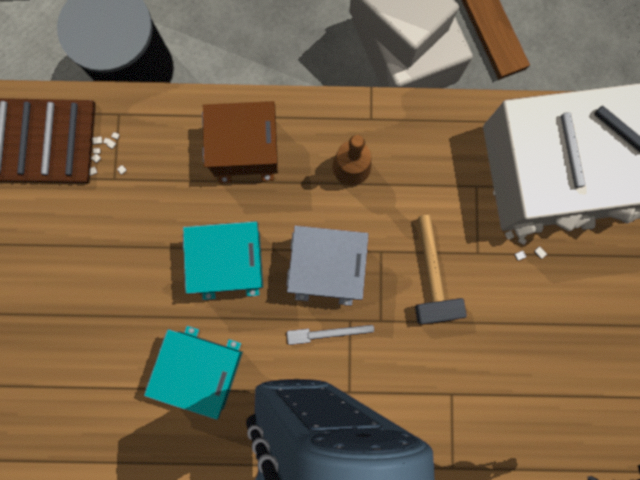

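The candidates are teal at (222,258) and (193,373), brown at (240,138) and grey at (328,263) in the top view. Only the grey one matches the described colours. Next I'll confirm it in an enlarged crop.

Run:
```python
import cv2
a=cv2.imread("pics/top0.png")[215:350,270:390]
b=cv2.imread("pics/scene0.png")[180:300,205:365]
cv2.imwrite("pics/crop_top.png",cv2.resize(a,None,fx=4.4,fy=4.4,interpolation=2))
cv2.imwrite("pics/crop_sc.png",cv2.resize(b,None,fx=5,fy=5,interpolation=2))
```

```text
(no output)
```

View pics/crop_top.png

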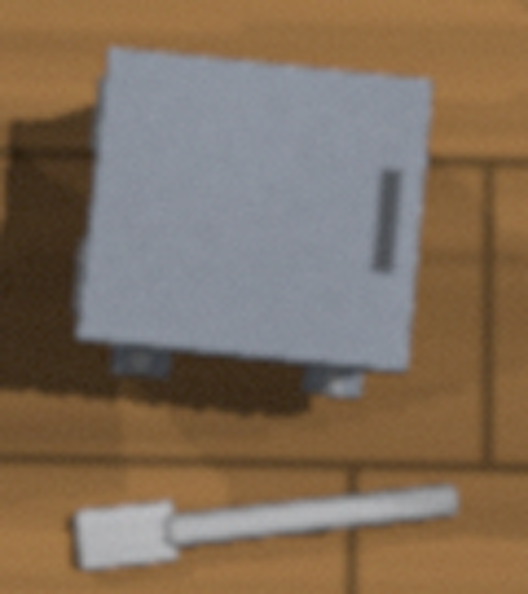

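View pics/crop_sc.png

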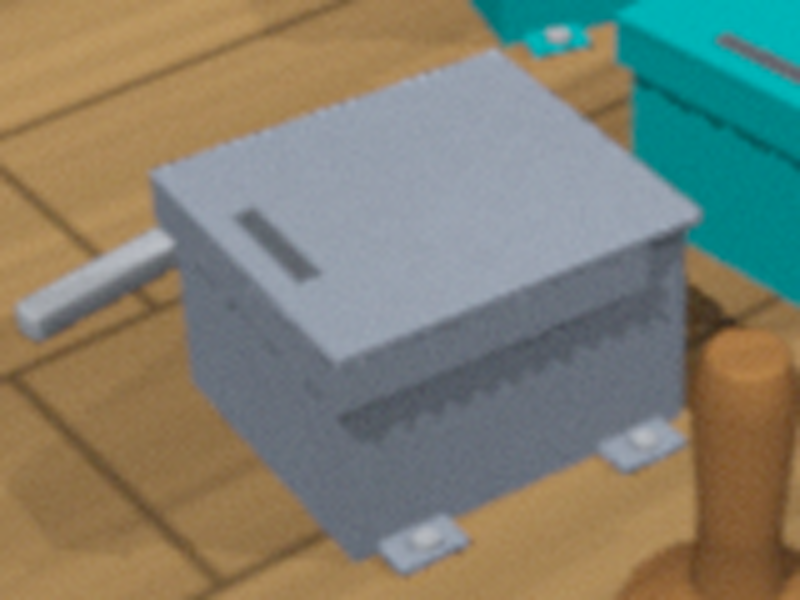

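The crop shows the grey box with its dark strip on the right (free edge). In the top view the face corners are at crop px (110,47), (431,78), (409,370) and (77,340). The chisel lies on the robot side. Next I'll fit the pose from both views.

```bash
cat > h.py <<'E'
import numpy as np
from scipy.spatial.transform import Rotation as R
from scipy.optimize import least_squares
C={"scene":dict(vfov=50.28880026722741,cx=317.2611204855199,cy=230.46375754553105,eye=[1.17021883,-0.50298994,0.64996587],q=[-0.4074484,0.80481531,0.38321612,-0.19850322]),
"top":dict(vfov=48.31473198420835,cx=321.2818990049251,cy=249.37525426466092,eye=[0.39421172,-0.03173307,1.22912592],q=[-0.04440251,0.71246977,-0.69867235,0.0476676])}
def rot(c): w,x,y,z=c["q"]; return R.from_quat([x,y,z,w]).as_matrix()
def proj(n,P):
    c=C[n]; f=240/np.tan(np.radians(c["vfov"]/2)); p=(np.atleast_2d(P)-c["eye"])@rot(c)
    return np.c_[c["cx"]+f*p[:,0]/p[:,2],c["cy"]+f*p[:,1]/p[:,2]]
def at_z(n,u,v,z):
    c=C[n]; f=240/np.tan(np.radians(c["vfov"]/2)); d=rot(c)@[(u-c["cx"])/f,(v-c["cy"])/f,1]
    return np.array(c["eye"])+d*(z-c["eye"][2])/d[2]
def box(p,L): 
    return R.from_euler("z",p[2]).apply(np.atleast_2d(L))+[p[0],p[1],0]
E
python3 - <<'E'
from h import *
L=np.array([[78,-71,102],[-80,-71,102],[-80,71,102],[78,71,102]])/1e3
t=np.array([[110,47],[431,78],[409,370],[77,340]])/4.4+[270,215]
s=np.array([[700,213],[338,362],[153,175],[492,52]])/5+[205,180]
# resize pixel-centre shift
t-=.5-.5/4.4; s-=.5-.5/5
def res(p): P=box(p,L); return np.r_[(proj("top",P)-t).ravel(),(proj("scene",P)-s).ravel()]
r=least_squares(res,[.4,0,1.57]); print(r.x,np.degrees(r.x[2]),r.fun.round(2))
p=r.x
for n,l in dict(press=[-56,0,102],btn=[-12,0,84],hinge=[74,0,88]).items(): print(n,box(p,np.array(l)/1e3).round(4))
print("strip check",proj("top",box(p,[-.056,0,.102])),proj("scene",box(p,[-.056,0,.102])))
for nm,u,v,z in [("hamhead",442,312,.03),("hamend",425,217,.02),("chis",290,337,.01),("chis2",373,329,.01),("mallet",353,160,.1),("mal scene?",0,0,0)]: print(nm,at_z("top",u,v,z).round(3))
o=R.from_quat([0.993405786,0.114648047,0,-8.75e-4]).as_matrix(); print(o.round(3))
E
```

```text
[ 0.5167557  -0.04918319  1.49640851] 85.73789218492125 [-0.41 -0.31  0.3  -0.47 -0.25 -0.38  0.34 -0.62  0.46 -0.73 -0.39 -0.12
 -1.25 -0.66  0.17 -1.11]
press [[ 0.5126 -0.105   0.102 ]]
btn [[ 0.5159 -0.0612  0.084 ]]
hinge [[0.5223 0.0246 0.088 ]]
strip check [[353.8279645  263.76922742]] [[263.43117227 227.48661682]]
hamhead [ 0.416 -0.307  0.03 ]
hamend [ 0.633 -0.273  0.02 ]
chis [0.354 0.031 0.01 ]
chis2 [ 0.375 -0.156  0.01 ]
mallet [ 0.74  -0.101  0.1  ]
mal scene? [1.158 0.766 0.   ]
[[ 0.974  0.228 -0.   ]
 [ 0.228 -0.974  0.002]
 [ 0.    -0.002 -1.   ]]
```

```bash
python3 -m inch '[{"delta_pos":[0,0,0],"rotation":[0,0,0.1]},{"delta_pos":[0,0,0],"rotation":[0,0,0.1]},{"delta_pos":[0,0,0],"rotation":[0,0,0.104]},{"delta_pos":[0,0,0],"rotation":[0,0,0]}]' 0
cat >> h.py <<'E'
BP=[0.5167557,-0.04918319,1.49640851]
def state():
    from bench import get_obs
    o=get_obs(); w,x,y,z=o["eef_rot"]; M=R.from_quat([x,y,z,w])
    Bx=R.from_euler("z",BP[2]); b=Bx.inv().apply(o["eef_pos"]-np.array([BP[0],BP[1],0]))*1e3
    return o,M,Bx,b
def go(t,tilt=0):
    """t: target TCP in box frame mm; prints delta in tool frame cm. tilt: lean about box y (rad), top of tool toward -x box if positive"""
    o,M,Bx,b=state()
    d=M.inv().apply(Bx.apply(np.array(t)-b))/10
    # desired: tool x=-by, tool y=-bx, z down ; lean
    D=np.array([[0,-1,0],[-1,0,0],[0,0,-1.]]).T
    D=Bx*R.from_euler("y",-tilt)*R.from_matrix(D)
    print("t",round(o["time_s"],2),"box mm",b.round(1),"F",o["wrist_force"].round(1),"d tool cm",d.round(2),"rot",(M.inv()*D).as_rotvec().round(3),"op",round(o["opening"],2))
E
python3 -c "from h import *; go([-58,0,220])"
```

```text
time_s: 0.5
eef_pos: [0.131, -0.5596, 0.2308]
eef_rot: [-0.0, 0.999, -0.038, -0.0]
wrist_force: [0.3, -0.0, 0.2]
opening: 0.328
t 0.5 box mm [-537.7  346.8  230.8] F [ 0.3 -0.   0.2] d tool cm [ 34.64 -47.99   1.12] rot [-0.001  0.    -0.001] op 0.33
```

```bash
python3 -m inch '[{"delta_pos":[2.3,-3.2,0],"rotation":[0,0,0]},{"delta_pos":[2.3,-3.2,0],"rotation":[0,0,0]},{"delta_pos":[2.3,-3.2,0],"rotation":[0,0,0]},{"delta_pos":[2.3,-3.2,0],"rotation":[0,0,0]},{"delta_pos":[2.3,-3.2,0],"rotation":[0,0,0]},{"delta_pos":[2.3,-3.2,0],"rotation":[0,0,0]},{"delta_pos":[2.3,-3.2,0],"rotation":[0,0,0]},{"delta_pos":[2.3,-3.2,0],"rotation":[0,0,0]},{"delta_pos":[2.3,-3.2,0],"rotation":[0,0,0]},{"delta_pos":[2.3,-3.2,0],"rotation":[0,0,0]}]'
python3 -m inch '[{"delta_pos":[2.3,-3.2,0],"rotation":[0,0,0]},{"delta_pos":[2.3,-3.2,0.3],"rotation":[0,0,0]},{"delta_pos":[2.3,-3.2,0.3],"rotation":[0,0,0]},{"delta_pos":[2.3,-3.2,0.3],"rotation":[0,0,0]},{"delta_pos":[2.3,-3.2,0.3],"rotation":[0,0,0]},{"delta_pos":[0,0,0],"rotation":[0,0,0]},{"delta_pos":[0,0,0],"rotation":[0,0,0]}]'
python3 -c "from h import *; go([-58,0,130])"
```

```text
time_s: 1.5
eef_pos: [0.3848, -0.2564, 0.2313]
eef_rot: [0.0, 0.999, -0.036, 0.0]
wrist_force: [1.0, -1.1, 0.3]
opening: 0.003
time_s: 2.2
eef_pos: [0.5106, -0.106, 0.2188]
eef_rot: [-0.0, 0.999, -0.035, -0.001]
wrist_force: [0.1, 0.2, -0.6]
opening: 0.005
t 2.2 box mm [-57.1   1.9 218.8] F [ 0.1  0.2 -0.6] d tool cm [0.2  0.09 8.88] rot [0.    0.001 0.005] op 0.01
```

```bash
python3 -m inch '[{"delta_pos":[0.1,0.1,3],"rotation":[0,0,0]},{"delta_pos":[0.1,0.1,3],"rotation":[0,0,0]},{"delta_pos":[0,0,3.3],"rotation":[0,0,0]},{"delta_pos":[0,0,0],"rotation":[0,0,0]},{"delta_pos":[0,0,0],"rotation":[0,0,0]}]'
python3 - <<'E'
from h import *
from bench import camera
import cv2
go([-60,0,98])
im=camera("scene")["color"][:,:,::-1]; cv2.imwrite("pics/s1.png",cv2.resize(im[120:330,170:400],None,fx=2.8,fy=2.8,interpolation=2))
E
```

```text
time_s: 2.7
eef_pos: [0.5119, -0.1098, 0.1266]
eef_rot: [-0.0, 0.999, -0.037, -0.001]
wrist_force: [0.2, -0.3, 0.5]
opening: 0.001
t 2.7 box mm [-60.8   0.4 126.6] F [ 0.2 -0.3  0.5] d tool cm [ 0.04 -0.08  2.86] rot [-0.     0.001 -0.   ] op 0.0
```

View pics/s1.png

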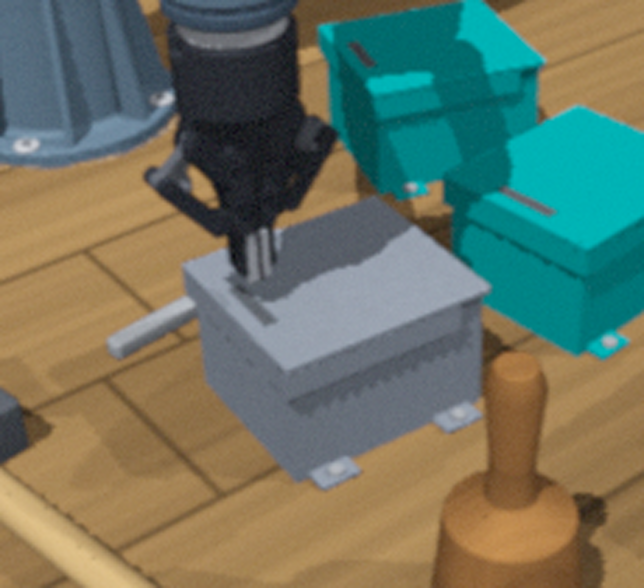

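The closed fingertip is at crop px (250,275), just above the strip. Next I'll press down in small steps.

```bash
python3 -m inch '[{"delta_pos":[0,0,1.2],"rotation":[0,0,0]},{"delta_pos":[0,0,1.0],"rotation":[0,0,0]},{"delta_pos":[0,0,0],"rotation":[0,0,0]}]'
python3 -m inch '[{"delta_pos":[0,0,0.2],"rotation":[0,0,0]},{"delta_pos":[0,0,0.2],"rotation":[0,0,0]},{"delta_pos":[0,0,0],"rotation":[0,0,0]}]'
python3 -m inch '[{"delta_pos":[0,0,0.2],"rotation":[0,0,0]},{"delta_pos":[0,0,0.15],"rotation":[0,0,0]},{"delta_pos":[0,0,0],"rotation":[0,0,0]}]'
python3 -c "from h import *; go([-60,0,96])"
```

```text
time_s: 3.05
eef_pos: [0.5116, -0.1086, 0.1031]
eef_rot: [-0.0, 0.999, -0.037, -0.001]
wrist_force: [-0.0, 0.1, -0.1]
opening: 0.002
time_s: 3.35
eef_pos: [0.5126, -0.109, 0.1004]
eef_rot: [0.0, 0.999, -0.037, 0.0]
wrist_force: [0.4, -0.3, 1.4]
opening: 0.0
time_s: 3.65
eef_pos: [0.5127, -0.1091, 0.0968]
eef_rot: [0.0, 0.999, -0.037, 0.0]
wrist_force: [-0.1, -1.6, 0.9]
opening: -0.003
t 3.65 box mm [-60.   -0.4  96.8] F [-0.1 -1.6  0.9] d tool cm [-0.04 -0.    0.08] rot [ 0.    -0.001  0.   ] op -0.0
```

```bash
python3 -m inch '[{"delta_pos":[0,0,0.15],"rotation":[0,0,0]},{"delta_pos":[0,0,0],"rotation":[0,0,0]}]'
python3 -m inch '[{"delta_pos":[0,0,0.1],"rotation":[0,0,0]},{"delta_pos":[0,0,0],"rotation":[0,0,0]}]'
python3 -c "from h import *; go([-60,0,96])"
```

```text
time_s: 3.85
eef_pos: [0.5126, -0.109, 0.0952]
eef_rot: [0.0, 0.999, -0.037, 0.0]
wrist_force: [0.6, -2.2, 1.7]
opening: 0.004
time_s: 4.05
eef_pos: [0.5127, -0.1091, 0.0949]
eef_rot: [0.0, 0.999, -0.037, 0.0]
wrist_force: [-0.5, -1.3, 5.3]
opening: -0.003
t 4.05 box mm [-60.   -0.4  94.9] F [-0.5 -1.3  5.3] d tool cm [-0.04 -0.   -0.11] rot [ 0. -0.  0.] op -0.0
```

At the hard stop (5.3 N, no further travel). Now I'll retreat up and to the right.

```bash
python3 -m inch '[{"delta_pos":[0,0.5,-2],"rotation":[0,0,0]},{"delta_pos":[0,3,-3],"rotation":[0,0,0]},{"delta_pos":[0,4,-3],"rotation":[0,0,0]},{"delta_pos":[0,3,-3],"rotation":[0,0,0]},{"delta_pos":[0,0,-3],"rotation":[0,0,0]},{"delta_pos":[0,0,0],"rotation":[0,0,0]},{"delta_pos":[0,0,0],"rotation":[0,0,0]},{"delta_pos":[0,0,0],"rotation":[0,0,0]}]'
python3 - <<'E'
from h import *
from bench import camera
import cv2
go([-20,0,160],.25)
for n in("scene","top"):
  im=camera(n)["color"][:,:,::-1]; cv2.imwrite(f"pics/{n}2.png",im)
E
```

```text
time_s: 4.85
eef_pos: [0.5039, -0.2126, 0.2327]
eef_rot: [-0.001, 0.999, -0.037, -0.001]
wrist_force: [1.3, 0.5, 0.0]
opening: 0.002
t 4.85 box mm [-163.9    0.6  232.7] F [1.3 0.5 0. ] d tool cm [  0.09 -14.38   7.29] rot [0.248 0.002 0.   ] op 0.0
```

View pics/scene2.png

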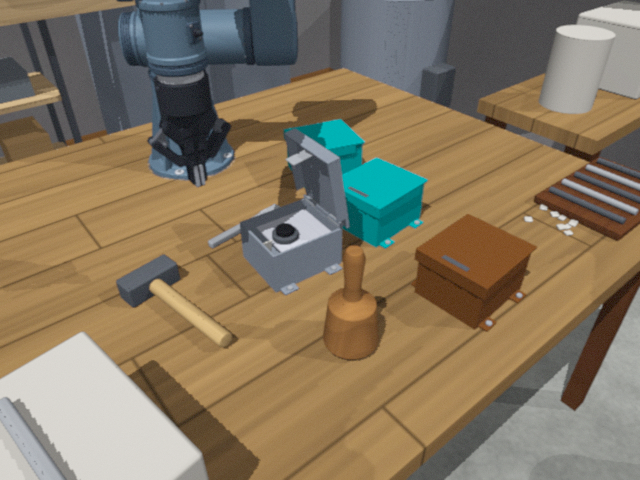

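View pics/top2.png

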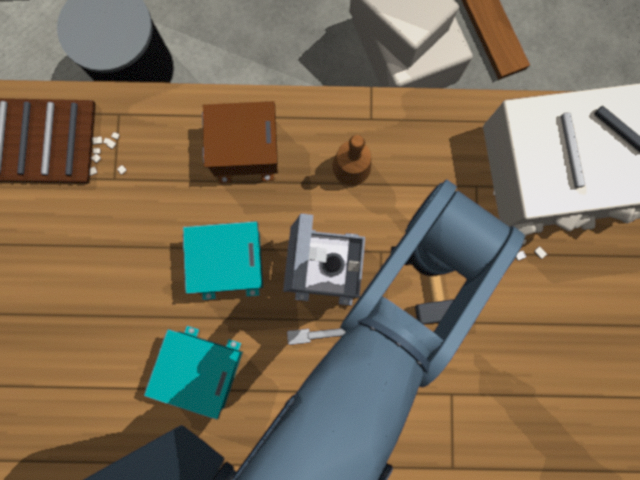

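The flap is open and upright, with a catch protruding at about (318,254) in the top view. The button is at (333,263) in the top view. Now I'll check the projected button position and the catch clearance.

Run:
```python
from h import *
import cv2
print(proj("top",box(BP,[-.012,0,.084])),proj("scene",box(BP,[-.012,0,.084])))
p=at_z("top",322,254,.215); print("catch box mm",R.from_euler("z",-BP[2]).apply(p-[BP[0],BP[1],0])*1e3)
a=cv2.imread("pics/top2.png")[200:320,270:380]; b=cv2.imread("pics/scene2.png")[120:295,230:360]
a=cv2.resize(a,(440,480),interpolation=2); b=cv2.resize(b,(357,480),interpolation=2)
import numpy as np
cv2.imwrite("pics/c2.png",np.hstack([a,b]))
```

```text
[[332.90662509 262.71933836]] [[284.30273609 227.37489235]]
catch box mm [ 12.57314062  -0.57986631 215.        ]
```

View pics/c2.png

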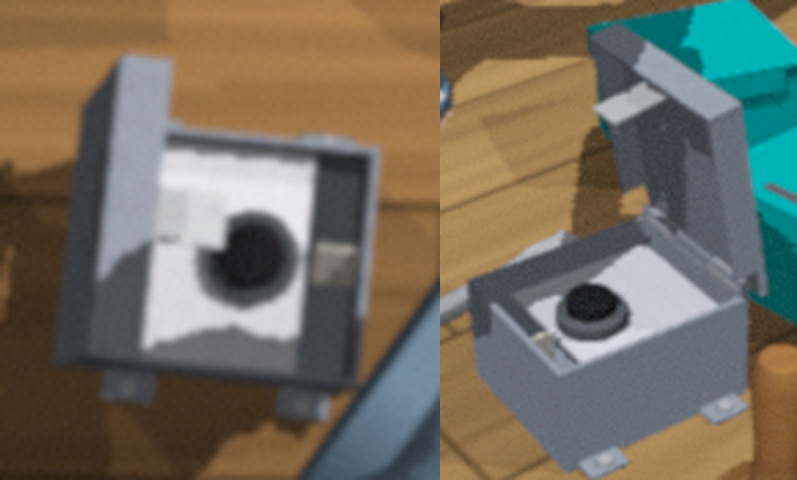

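```bash
python3 -m inch '[{"delta_pos":[0,0,0],"rotation":[0.15,0,0]},{"delta_pos":[0,0,0],"rotation":[0.15,0,0]},{"delta_pos":[0,0,0],"rotation":[0.15,0,0]},{"delta_pos":[0,0,0],"rotation":[0,0,0]},{"delta_pos":[0,0,0],"rotation":[0,0,0]}]'
python3 -c "from h import *; go([-50,0,130],.45)"
```

```text
time_s: 5.45
eef_pos: [0.5041, -0.2137, 0.2327]
eef_rot: [-0.223, 0.974, -0.037, 0.007]
wrist_force: [0.2, 0.6, 1.2]
opening: -0.001
t 5.45 box mm [-165.     0.4  232.7] F [0.2 0.6 1.2] d tool cm [ 0.05 -5.9  14.25] rot [ 0.     0.002 -0.002] op -0.0
```

```bash
python3 -m inch '[{"delta_pos":[0,-1.2,2.8],"rotation":[0,0,0]},{"delta_pos":[0,-1.2,2.8],"rotation":[0,0,0]},{"delta_pos":[0,-1.2,2.8],"rotation":[0,0,0]},{"delta_pos":[0,-1.2,2.8],"rotation":[0,0,0]},{"delta_pos":[0,-1.2,2.8],"rotation":[0,0,0]},{"delta_pos":[0,0,0],"rotation":[0,0,0]},{"delta_pos":[0,0,0],"rotation":[0,0,0]}]'
python3 - <<'E'
from h import *
from bench import camera
import cv2
go([-5,0,100],.45)
im=camera("scene")["color"][:,:,::-1]; cv2.imwrite(f"pics/scene3.png",im)
E
```

```text
time_s: 6.15
eef_pos: [0.5133, -0.0978, 0.1349]
eef_rot: [-0.222, 0.974, -0.035, 0.008]
wrist_force: [0.4, 0.4, 0.7]
opening: 0.003
t 6.15 box mm [-4.870e+01 -1.000e-01  1.349e+02] F [0.4 0.4 0.7] d tool cm [-0.   -2.43  5.04] rot [0.002 0.001 0.003] op 0.0
```

View pics/scene3.png

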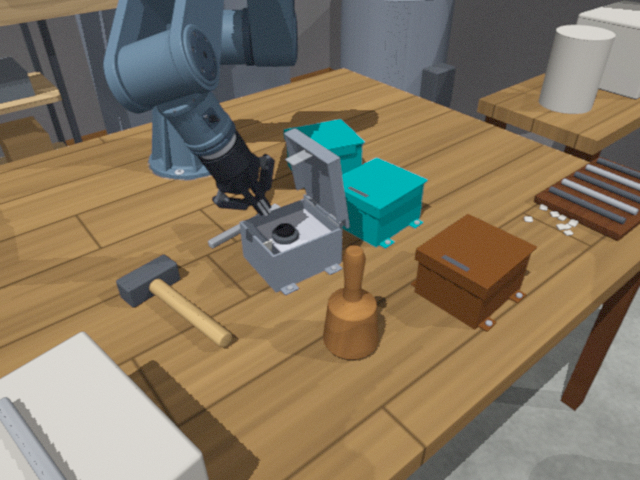

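The approach is clear: tip at (265,210), catch at (297,158), with a gap between them. I'll go on to just above the button.

```bash
python3 -m inch '[{"delta_pos":[0,-0.8,1.6],"rotation":[0,0,0]},{"delta_pos":[0,-0.8,1.6],"rotation":[0,0,0]},{"delta_pos":[0,-0.8,1.6],"rotation":[0,0,0]},{"delta_pos":[0,0,0],"rotation":[0,0,0]},{"delta_pos":[0,0,0],"rotation":[0,0,0]}]'
python3 - <<'E'
from h import *
from bench import camera
import cv2
go([-5,0,84],.45)
im=camera("scene")["color"][:,:,::-1]; cv2.imwrite(f"pics/scene4.png",cv2.resize(im[120:295,200:360],None,fx=3.4,fy=3.4,interpolation=2))
E
```

```text
time_s: 6.7
eef_pos: [0.5165, -0.0568, 0.1017]
eef_rot: [-0.223, 0.974, -0.036, 0.008]
wrist_force: [0.3, -0.8, -0.1]
opening: -0.0
t 6.7 box mm [ -7.6  -0.3 101.7] F [ 0.3 -0.8 -0.1] d tool cm [-0.03  0.54  1.71] rot [ 0. -0.  0.] op -0.0
```

View pics/scene4.png

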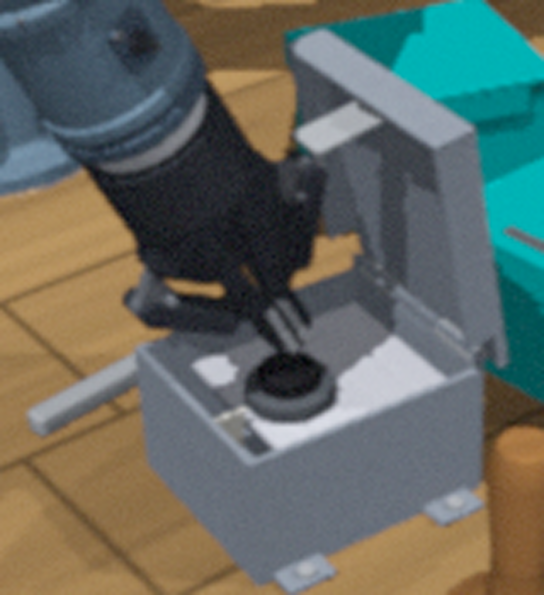

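```bash
python3 -m inch '[{"delta_pos":[0,0.3,0.9],"rotation":[0,0,0]},{"delta_pos":[0,0.1,0.3],"rotation":[0,0,0]},{"delta_pos":[0,0,0],"rotation":[0,0,0]}]'
python3 -m inch '[{"delta_pos":[0,0.09,0.18],"rotation":[0,0,0]},{"delta_pos":[0,0.09,0.18],"rotation":[0,0,0]},{"delta_pos":[0,0,0],"rotation":[0,0,0]}]'
python3 -c "from h import *; go([-5,0,84],.45)"
```

```text
time_s: 7.05
eef_pos: [0.516, -0.0551, 0.0883]
eef_rot: [-0.223, 0.974, -0.037, 0.008]
wrist_force: [0.4, 0.6, -0.3]
opening: -0.0
time_s: 7.35
eef_pos: [0.5167, -0.0553, 0.0851]
eef_rot: [-0.223, 0.974, -0.036, 0.008]
wrist_force: [-0.3, -0.1, 1.7]
opening: -0.002
t 7.35 box mm [-6.1 -0.4 85.1] F [-0.3 -0.1  1.7] d tool cm [-0.04 -0.05  0.14] rot [ 0. -0.  0.] op -0.0
```

```bash
python3 -m inch '[{"delta_pos":[0,0.09,0.18],"rotation":[0,0,0]},{"delta_pos":[0,0.09,0.18],"rotation":[0,0,0]},{"delta_pos":[0,0,0],"rotation":[0,0,0]}]'
python3 -m inch '[{"delta_pos":[0,0.05,0.1],"rotation":[0,0,0]},{"delta_pos":[0,0.05,0.1],"rotation":[0,0,0]},{"delta_pos":[0,0,0],"rotation":[0,0,0]}]'
python3 -c "from h import *; go([-5,0,84],.45)"
```

```text
time_s: 7.65
eef_pos: [0.5167, -0.0553, 0.081]
eef_rot: [-0.223, 0.974, -0.036, 0.008]
wrist_force: [-1.7, -1.5, 4.4]
opening: -0.003
time_s: 7.95
eef_pos: [0.5168, -0.0554, 0.0801]
eef_rot: [-0.223, 0.974, -0.036, 0.009]
wrist_force: [-5.0, -1.6, 13.4]
opening: -0.002
t 7.95 box mm [-6.2 -0.5 80.1] F [-5.  -1.6 13.4] d tool cm [-0.05 -0.27 -0.3 ] rot [-0.001 -0.     0.001] op -0.0
```

The button bottomed out at 13 N. I'll retreat along the same path.

```bash
python3 -m inch '[{"delta_pos":[0,-0.4,-0.9],"rotation":[0,0,0]},{"delta_pos":[0,-0.4,-0.9],"rotation":[0,0,0]},{"delta_pos":[0,0.8,-1.6],"rotation":[0,0,0]},{"delta_pos":[0,0.8,-1.6],"rotation":[0,0,0]},{"delta_pos":[0,1.2,-2.8],"rotation":[0,0,0]},{"delta_pos":[0,1.2,-2.8],"rotation":[0,0,0]},{"delta_pos":[0,1.2,-2.8],"rotation":[0,0,0]},{"delta_pos":[0,1.2,-2.8],"rotation":[0,0,0]},{"delta_pos":[0,0,0],"rotation":[0,0,0]},{"delta_pos":[0,0,0],"rotation":[0,0,0]}]'
python3 - <<'E'
from h import *
from bench import camera
import cv2
go([-165,0,330],0)
im=camera("scene")["color"][:,:,::-1]; cv2.imwrite(f"pics/scene5.png",im)
E
```

```text
time_s: 8.95
eef_pos: [0.5074, -0.1757, 0.2001]
eef_rot: [-0.223, 0.974, -0.037, 0.008]
wrist_force: [-0.2, -0.3, -0.7]
opening: -0.001
t 8.95 box mm [-1.269e+02 -1.000e-01  2.001e+02] F [-0.2 -0.3 -0.7] d tool cm [ -0.    -2.22 -13.36] rot [-0.45  -0.    -0.001] op -0.0
```

View pics/scene5.png

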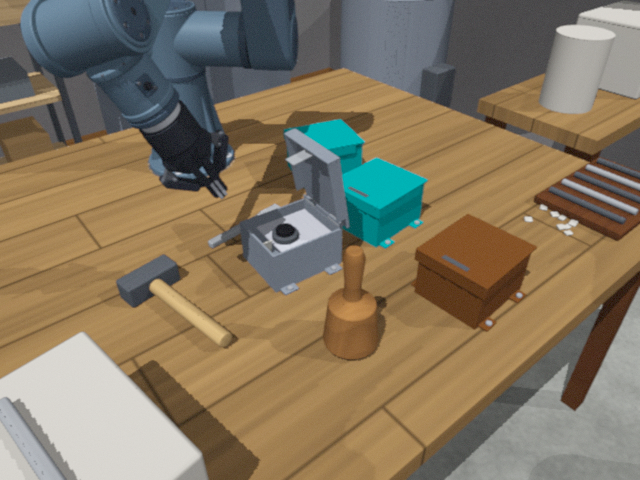

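```bash
python3 -m inch '[{"delta_pos":[0,-1.1,-2.25],"rotation":[0,0,0]},{"delta_pos":[0,-1.1,-2.25],"rotation":[0,0,0]},{"delta_pos":[0,-1.1,-2.25],"rotation":[0,0,0]},{"delta_pos":[0,-1.1,-2.25],"rotation":[0,0,0]},{"delta_pos":[0,0,0],"rotation":[-0.15,0,0]},{"delta_pos":[0,0,0],"rotation":[-0.15,0,0]},{"delta_pos":[0,0,0],"rotation":[-0.15,0,0]},{"delta_pos":[0,0,0],"rotation":[0,0,0]},{"delta_pos":[0,0,0],"rotation":[0,0,0]}]'
python3 -c "from h import *; go([118,0,300],0)"
```

```text
time_s: 9.9
eef_pos: [0.5073, -0.1731, 0.2994]
eef_rot: [-0.002, 0.999, -0.035, -0.001]
wrist_force: [0.3, -0.0, -0.3]
opening: 0.002
t 9.9 box mm [-124.3    0.3  299.4] F [ 0.3 -0.  -0.3] d tool cm [ 1.100e-01 -2.423e+01  2.000e-02] rot [-0.003  0.002  0.003] op 0.0
```

```bash
python3 -m inch '[{"delta_pos":[0,-3,0],"rotation":[0,0,0]},{"delta_pos":[0,-3,0],"rotation":[0,0,0]},{"delta_pos":[0,-3,0],"rotation":[0,0,0]},{"delta_pos":[0,-3,0],"rotation":[0,0,0]},{"delta_pos":[0,-3,0],"rotation":[0,0,0]},{"delta_pos":[0,-3,0],"rotation":[0,0,0]},{"delta_pos":[0,-3,0],"rotation":[0,0,0]},{"delta_pos":[0,-3.2,0],"rotation":[0,0,0]},{"delta_pos":[0,0,0],"rotation":[0,0,0]},{"delta_pos":[0,0,0],"rotation":[0,0,0]}]'
python3 - <<'E'
from h import *
from bench import camera
import cv2
go([118,0,205],0)
im=camera("scene")["color"][:,:,::-1]; cv2.imwrite(f"pics/scene6.png",im)
E
```

```text
time_s: 10.9
eef_pos: [0.5253, 0.0656, 0.2992]
eef_rot: [-0.001, 0.999, -0.037, -0.001]
wrist_force: [-0.4, 0.7, -0.2]
opening: -0.0
t 10.9 box mm [115.1   0.  299.2] F [-0.4  0.7 -0.2] d tool cm [ 0.03 -0.28  9.42] rot [-0.001  0.003  0.   ] op -0.0
```

View pics/scene6.png

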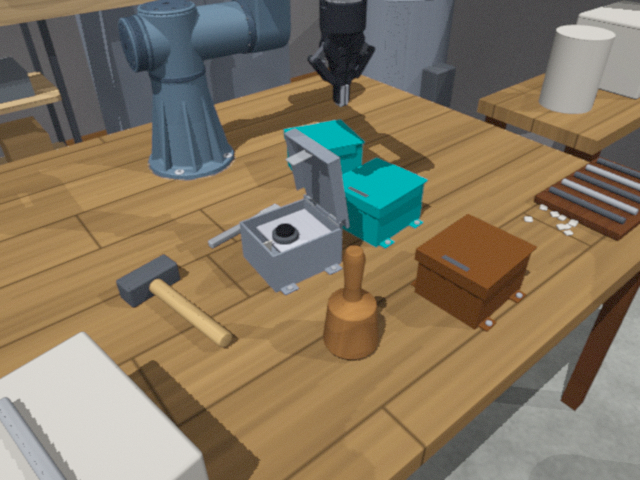

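The gripper is above and behind the flap, with fingertips at (341,100). Next I'll lower behind the outer face.

```bash
python3 -m inch '[{"delta_pos":[0,0,2.3],"rotation":[0,0,0]},{"delta_pos":[0,0,2.3],"rotation":[0,0,0]},{"delta_pos":[0,0,2.3],"rotation":[0,0,0]},{"delta_pos":[0,0,2.3],"rotation":[0,0,0]},{"delta_pos":[0,0,0],"rotation":[0,0,0]},{"delta_pos":[0,0,0],"rotation":[0,0,0]}]'
python3 - <<'E'
from h import *
from bench import camera
import cv2
go([118,0,205],0)
# contact plan: vertical finger, lower -x corner (13 mm) on face at r
for th in (1.4,1.2,1.0,.8,.6,.4,.2,.1,0,-.055):
    r=112+ (1.4-th)/1.4*16
    print(th, (74-r*np.cos(th)+14*np.sin(th)+13*min(1,th/.3 if th>0 else 0)).round(1),(88+r*np.sin(th)+14*np.cos(th)).round(1))
im=camera("scene")["color"][:,:,::-1]; cv2.imwrite(f"pics/scene7.png",im)
E
```

```text
time_s: 11.55
eef_pos: [0.5254, 0.0649, 0.2084]
eef_rot: [-0.0, 0.999, -0.038, -0.001]
wrist_force: [0.4, 0.5, -0.1]
opening: -0.001
t 11.55 box mm [ 1.144e+02 -2.000e-01  2.084e+02] F [ 0.4  0.5 -0.1] d tool cm [-0.02 -0.36  0.34] rot [-0.     0.001 -0.002] op -0.0
1.4 81.8 200.7
1.2 58.6 199.6
1.0 35.8 193.7
0.8 14.2 183.0
0.6 -5.1 168.0
0.4 -21.2 149.0
0.2 -37.8 126.7
0.1 -46.5 114.6
0 -54.0 102.0
-0.055 -55.2 94.9
```

View pics/scene7.png

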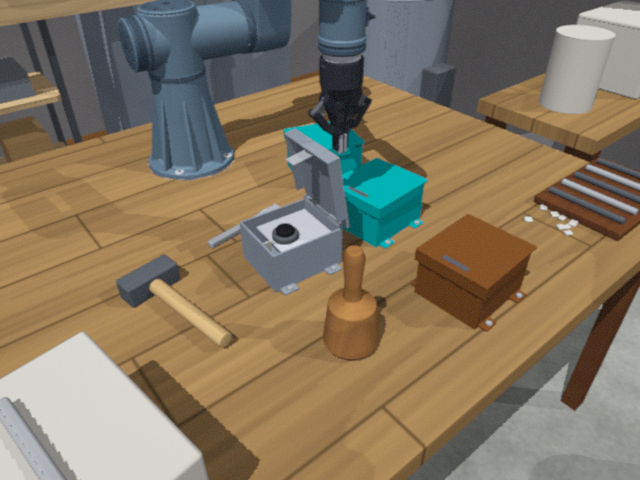

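```bash
python3 -m inch '[{"delta_pos":[0,1.1,0.2],"rotation":[0,0,0]},{"delta_pos":[0,1.1,0.2],"rotation":[0,0,0]},{"delta_pos":[0,1.1,0.2],"rotation":[0,0,0]},{"delta_pos":[0,1.1,0.2],"rotation":[0,0,0]},{"delta_pos":[0,1.1,0.2],"rotation":[0,0,0]},{"delta_pos":[0,1.1,0.2],"rotation":[0,0,0]},{"delta_pos":[0,1.1,0.2],"rotation":[0,0,0]},{"delta_pos":[0,0,0],"rotation":[0,0,0]}]'
python3 - <<'E'
from h import *
from bench import camera
import cv2
go([-5,0,168],0)
im=camera("scene")["color"][:,:,::-1]; cv2.imwrite(f"pics/scene8.png",cv2.resize(im[60:300,200:440],None,fx=2.4,fy=2.4))
E
```

```text
time_s: 12.4
eef_pos: [0.5194, -0.0122, 0.1939]
eef_rot: [0.0, 0.999, -0.038, -0.0]
wrist_force: [-0.9, 0.3, 0.6]
opening: -0.0
t 12.4 box mm [3.710e+01 1.000e-01 1.939e+02] F [-0.9  0.3  0.6] d tool cm [0.02 4.21 2.59] rot [ 0.     0.001 -0.001] op -0.0
```

View pics/scene8.png

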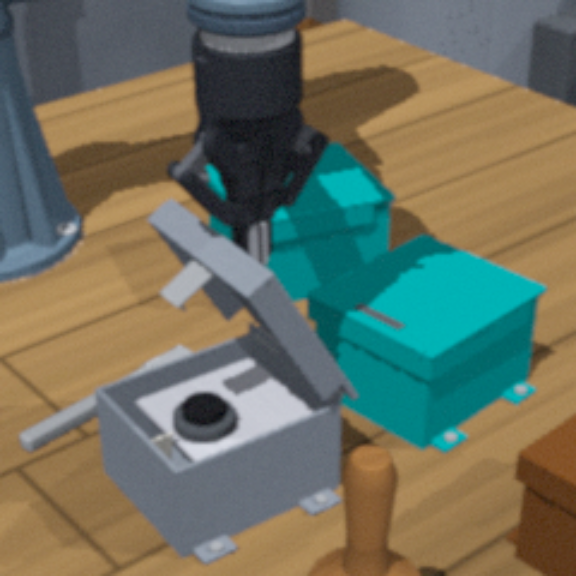

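The flap is following the finger and is at roughly 0.9–1.0 rad. I'll continue along the arc.

```bash
python3 -m inch '[{"delta_pos":[0,1.1,0.5],"rotation":[0,0,0]},{"delta_pos":[0,1.1,0.6],"rotation":[0,0,0]},{"delta_pos":[0,1.0,0.7],"rotation":[0,0,0]},{"delta_pos":[0,1.0,0.8],"rotation":[0,0,0]},{"delta_pos":[0,0.8,0.9],"rotation":[0,0,0]},{"delta_pos":[0,0.8,1.0],"rotation":[0,0,0]},{"delta_pos":[0,0.8,1.1],"rotation":[0,0,0]},{"delta_pos":[0,0.8,1.1],"rotation":[0,0,0]},{"delta_pos":[0,0.8,1.1],"rotation":[0,0,0]},{"delta_pos":[0,0,0],"rotation":[0,0,0]}]'
python3 - <<'E'
from h import *
from bench import camera
import cv2
go([-57,0,100],0)
im=camera("scene")["color"][:,:,::-1]; cv2.imwrite(f"pics/scene9.png",cv2.resize(im[60:300,200:440],None,fx=2.4,fy=2.4))
E
```

```text
time_s: 13.45
eef_pos: [0.5127, -0.0935, 0.1146]
eef_rot: [-0.0, 0.999, -0.038, -0.001]
wrist_force: [-0.7, -1.4, 2.2]
opening: -0.003
t 13.45 box mm [-44.5   0.7 114.6] F [-0.7 -1.4  2.2] d tool cm [0.08 1.25 1.46] rot [ 0.     0.002 -0.001] op -0.0
```

View pics/scene9.png

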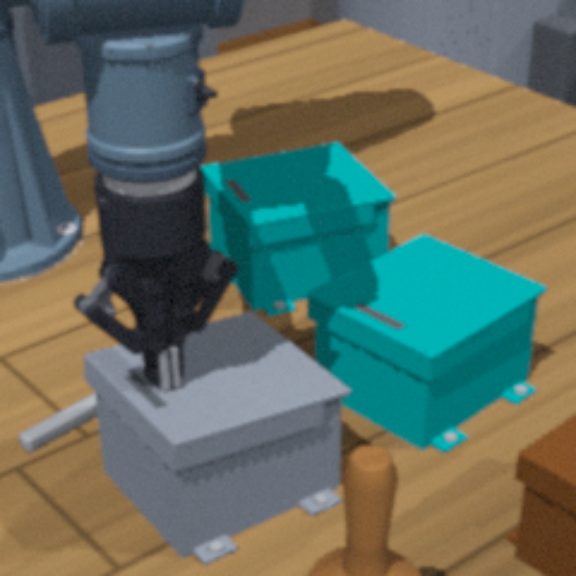

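```bash
python3 -m inch '[{"delta_pos":[0,0.6,0.6],"rotation":[0,0,0]},{"delta_pos":[0,0.6,0.6],"rotation":[0,0,0]},{"delta_pos":[0,0,0.4],"rotation":[0,0,0]},{"delta_pos":[0,0,0.2],"rotation":[0,0,0]},{"delta_pos":[0,0,0],"rotation":[0,0,0]}]'
python3 -m inch '[{"delta_pos":[0,0,0.15],"rotation":[0,0,0]},{"delta_pos":[0,0,0.1],"rotation":[0,0,0]},{"delta_pos":[0,0,0],"rotation":[0,0,0]}]'
python3 -c "from h import *; go([-57,0,95],0)"
```

```text
time_s: 14.0
eef_pos: [0.5127, -0.1046, 0.0981]
eef_rot: [0.0, 0.999, -0.037, -0.0]
wrist_force: [-0.5, -0.2, 0.6]
opening: 0.005
time_s: 14.3
eef_pos: [0.5128, -0.1045, 0.0959]
eef_rot: [0.0, 0.999, -0.037, 0.0]
wrist_force: [-0.8, -1.9, 1.6]
opening: -0.0
t 14.3 box mm [-55.4  -0.2  95.9] F [-0.8 -1.9  1.6] d tool cm [-0.02  0.16  0.09] rot [ 0. -0.  0.] op -0.0
```

```bash
python3 -m inch '[{"delta_pos":[0,0,0.1],"rotation":[0,0,0]},{"delta_pos":[0,0,0.1],"rotation":[0,0,0]},{"delta_pos":[0,0,0],"rotation":[0,0,0]}]'
python3 -m inch '[{"delta_pos":[0,0,0.05],"rotation":[0,0,0]},{"delta_pos":[0,0,0],"rotation":[0,0,0]}]'
```

```text
time_s: 14.6
eef_pos: [0.5129, -0.1045, 0.0949]
eef_rot: [0.0, 0.999, -0.037, -0.0]
wrist_force: [-3.9, 0.7, 9.2]
opening: -0.002
time_s: 14.8
eef_pos: [0.513, -0.1045, 0.0949]
eef_rot: [0.0, 0.999, -0.037, 0.0]
wrist_force: [-5.5, 0.8, 13.5]
opening: -0.004
```

At the hard stop again. I'll release straight up and check.

```bash
python3 -m inch '[{"delta_pos":[0,0,-0.5],"rotation":[0,0,0]},{"delta_pos":[0,0,-1],"rotation":[0,0,0]},{"delta_pos":[0,0,-2],"rotation":[0,0,0]},{"delta_pos":[0,0,-3],"rotation":[0,0,0]},{"delta_pos":[0,0,-3],"rotation":[0,0,0]},{"delta_pos":[0,0,-3],"rotation":[0,0,0]},{"delta_pos":[0,0,-3],"rotation":[0,0,0]},{"delta_pos":[0,0,0],"rotation":[0,0,0]},{"delta_pos":[0,0,0],"rotation":[0,0,0]},{"delta_pos":[0,0,0],"rotation":[0,0,0]}]'
python3 - <<'E'
from h import *
from bench import camera
import cv2
go([-57,0,95],0)
im=camera("scene")["color"][:,:,::-1]; cv2.imwrite(f"pics/scene10.png",im)
im=camera("top")["color"][:,:,::-1]; cv2.imwrite(f"pics/top10.png",im)
a=cv2.imread("pics/scene0.png")
d=cv2.absdiff(a,cv2.imread("pics/scene10.png")).max(2)
for n,(x0,y0,x1,y1) in dict(ham=(115,250,240,350),mallet=(322,245,385,360),box=(230,190,345,295)).items(): print(n,(d[y0:y1,x0:x1]>40).sum())
E
```

```text
time_s: 15.8
eef_pos: [0.512, -0.104, 0.2472]
eef_rot: [-0.0, 0.999, -0.037, -0.001]
wrist_force: [-0.7, 0.5, 0.1]
opening: -0.002
t 15.8 box mm [-55.1   0.6 247.2] F [-0.7  0.5  0.1] d tool cm [ 0.09  0.21 15.22] rot [-0.001  0.002  0.   ] op -0.0
ham 0
mallet 0
box 609
```

View pics/scene10.png

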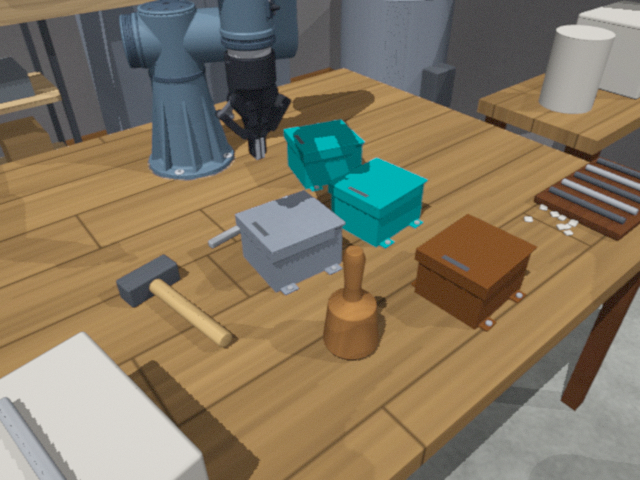

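View pics/top10.png

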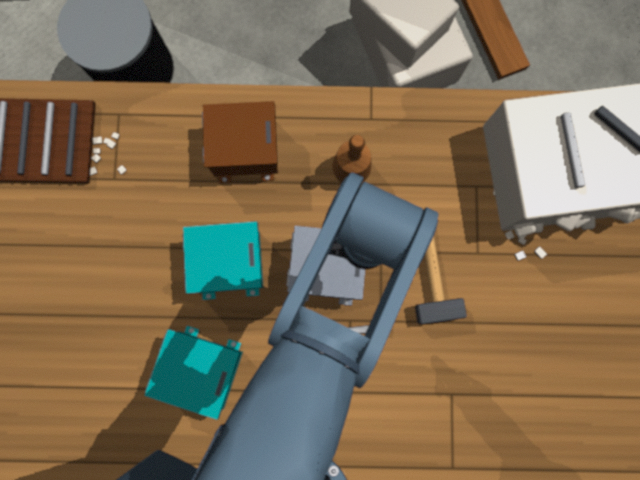

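The flap is shut: its corners at (236,214), (303,195) and (344,222) match the first picture. The hammer and mallet show no change, and the visible end of the chisel is still at (212,243).

```bash
python3 -c "
from bench import hand_in
print(hand_in())"
```

```text
the job is handed in; nothing more can be done
None
```

The start sequence on the grey control box is done and handed in at about 16 s of the 58 s allowed. `hand_in` reports no verdict.

- **Opening the flap:** I pressed the free edge to its hard stop (5 N) with the closed fingertips. After I let go, the flap sprang fully open in the pictures.
- **Start button:** I leaned the tool 0.45 rad to keep the gripper clear of the catch on the open flap. The button moved about 6 mm and bottomed out at 13 N. The last view before closing showed the flap still upright.
- **Closing the flap:** I pushed the outer face down along its arc and pressed it to the stop (13 N, the same height as the first press), then let go.

**Last checks:**
- About a second after release, the flap's corners looked the same as in the first picture. I read this by eye, because the joint angle is not reported.
- The hammer and mallet areas showed no changed pixels. The chisel is partly hidden, but its visible end had not moved.
- The gripper was about 150 mm above the box, with no contact force at the wrist.
- Within the box's area of the picture, 609 pixels differed from the start. I put this down to the arm's shadow and did not check it separately.
- The start button cannot be seen under the shut flap. I take it to be out again from its return spring.

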